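Turn the empty bin's refill flag over to red

TASK

One of the three green bins behind the rail has run empty, but its refill flag, the one straight in front of it on the rail, still shows green. With the fingertips, push that flag by its finger lip up and over its hinge until it lies flat towards the bins showing red; only push it, gently, without pinching or flicking it. Leave the other two flags, the bins and the things on the bench as they are.

Things in the scene. Friction and masses are not known exactly. Their poses are not given: they have to be found in the camera images.
- rail: Front rail of the bin station, fixed: an aluminium bar 40 mm wide, 430 mm long, on 25 mm feet, its top 65 mm above the table, with three steel hinge brackets on top (highest point 86 mm) that carry the flags at y = +130, 0 and -130 mm. Origin on the table under the bar's middle; y runs along the bar, x points to the bins, z up.
- flag_left (a joint): Hinge angle of the refill flag on the left (+y) of the rail: 0 = flat towards the robot, green face up; 1.57 = upright; 3.14 = flat towards the bins, red face up. Both ends are rubber stops. Starts at 0 to 0.2. Friction hinge (about 0.03 N m): the flag (35 g) stays at any angle where it is left, so it must be taken all the way; about 1 N moves it. A level push on the lip alone can bind: move up with it along its arc.
- flag_left_hinge (a point): Point on the hinge axis of the left (+y) flag, at the middle of the flag's width, 80 mm above the table; axes parallel to the rail's.
- flag_left_lip (a point): Middle of the free edge of the left (+y) flag's grey finger lip; travels with the flag. The flag is a plate 5 mm thick, green on one face, red on the other, 58 mm wide along the rail, reaching 50 mm from the hinge axis; there the lip (34 mm wide, 40 mm long, 4 mm thick) is bent 75 degrees up to the green side: with the flag flat at 0 this edge is 60 mm before the hinge axis and 39 mm above it.
- flag_mid (a joint): Hinge angle of the refill flag on the middle of the rail: 0 = flat towards the robot, green face up; 1.57 = upright; 3.14 = flat towards the bins, red face up. Both ends are rubber stops. Starts at 0 to 0.2. Friction hinge (about 0.03 N m): the flag (35 g) stays at any angle where it is left, so it must be taken all the way; about 1 N moves it. A level push on the lip alone can bind: move up with it along its arc.
- flag_mid_hinge (a point): Point on the hinge axis of the middle flag, at the middle of the flag's width, 80 mm above the table; axes parallel to the rail's.
- flag_mid_lip (a point): Middle of the free edge of the middle flag's grey finger lip; travels with the flag. The flag is a plate 5 mm thick, green on one face, red on the other, 58 mm wide along the rail, reaching 50 mm from the hinge axis; there the lip (34 mm wide, 40 mm long, 4 mm thick) is bent 75 degrees up to the green side: with the flag flat at 0 this edge is 60 mm before the hinge axis and 39 mm above it.
- flag_right (a joint): Hinge angle of the refill flag on the right (-y) of the rail: 0 = flat towards the robot, green face up; 1.57 = upright; 3.14 = flat towards the bins, red face up. Both ends are rubber stops. Starts at 0 to 0.2. Friction hinge (about 0.03 N m): the flag (35 g) stays at any angle where it is left, so it must be taken all the way; about 1 N moves it. A level push on the lip alone can bind: move up with it along its arc.
- flag_right_hinge (a point): Point on the hinge axis of the right (-y) flag, at the middle of the flag's width, 80 mm above the table; axes parallel to the rail's.
- flag_right_lip (a point): Middle of the free edge of the right (-y) flag's grey finger lip; travels with the flag. The flag is a plate 5 mm thick, green on one face, red on the other, 58 mm wide along the rail, reaching 50 mm from the hinge axis; there the lip (34 mm wide, 40 mm long, 4 mm thick) is bent 75 degrees up to the green side: with the flag flat at 0 this edge is 60 mm before the hinge axis and 39 mm above it.
- bin_empty: The bin that has run empty: nothing in it. Green plastic stacking bin, 160 mm deep (x), 104 mm wide (y), 75 mm high, its front 41 mm high with a white card; loose on the table, standing behind one of the three flags (about 185 mm behind the hinge line). Origin at the centre of its underside; its front faces its -x.
- bin_rings: The bin filled with bright ball bearings. Green plastic stacking bin, 160 mm deep (x), 104 mm wide (y), 75 mm high, its front 41 mm high with a white card; loose on the table, standing behind one of the three flags (about 185 mm behind the hinge line). Origin at the centre of its underside; its front faces its -x.
- bin_nuts: The bin filled with dark nuts. Green plastic stacking bin, 160 mm deep (x), 104 mm wide (y), 75 mm high, its front 41 mm high with a white card; loose on the table, standing behind one of the three flags (about 185 mm behind the hinge line). Origin at the centre of its underside; its front faces its -x.
- grease_pot: White screw-top pot with a black lid, 58 mm in diameter, 62 mm high, standing by the right end of the rail. Origin at the centre of its underside. To be left alone.
- brush: Brush, 170 mm long, lying on the table in front of the rail, on the left. Origin on its underside near its middle, x along it. To be left alone.
- loose_bearing: Steel bearing ring, 52 mm outside, 25 mm bore, 15 mm high, lying on the table in front of the rail, on the right. Origin at the centre of its underside. To be left alone.
Things that resemble listed ones, but are neither listed nor needed, are in the scene too. What is shaped like the bin_empty but purple is not meant.

How it is judged:
At the end, for the whole second after the job is handed in: The flag straight in front of the empty bin lies on its bin side showing red, within about 10 degrees of flat (hinge angle above 2.97), and at rest; the other two flags still lie green side up (below 0.5); the bins, pot, brush and bearing are within 20 mm of where they started (((y of bin_empty in the frame of rail above 0.065 m and value of joint flag_left above 2.97 rad and velocity of joint flag_left between -0.1 and 0.1 rad/s and value of joint each of flag_mid, flag_right below 0.5 rad) or (y of bin_empty in the frame of rail between -0.065 and 0.065 m and value of joint flag_mid above 2.97 rad and velocity of joint flag_mid between -0.1 and 0.1 rad/s and value of joint each of flag_left, flag_right below 0.5 rad) or (y of bin_empty in the frame of rail below -0.065 m and value of joint flag_right above 2.97 rad and velocity of joint flag_right between -0.1 and 0.1 rad/s and value of joint each of flag_left, flag_mid below 0.5 rad)) and distance of each of bin_empty, bin_rings, bin_nuts, grease_pot, brush, loose_bearing from where it was at the start of the episode below 0.02 m); the robot touches nothing.
It fails at once if the flag of a stocked bin is turned (hinge angle above 0.5) ((not (y of bin_empty in the frame of rail above 0.065 m) and value of joint flag_left above 0.5 rad) or (not (y of bin_empty in the frame of rail between -0.065 and 0.065 m) and value of joint flag_mid above 0.5 rad) or (not (y of bin_empty in the frame of rail below -0.065 m) and value of joint flag_right above 0.5 rad)).
It fails at once if a bin or a bystander is pushed away (more than 20 mm) or lifted (more than 10 mm) (distance of any of bin_empty, bin_rings, bin_nuts, grease_pot, brush, loose_bearing from where it was at the start of the episode above 0.02 m or height (world z) of any of bin_empty, bin_rings, bin_nuts, grease_pot, brush, loose_bearing above 0.01 m).
It fails at once if a flag or the rail is pinched or pressed with more than 35 N (contact force between the fingers and rail above 35 N).
It fails at once if a flag is flicked over (faster than 15 rad/s) ((velocity of joint flag_left above 15 rad/s or velocity of joint flag_left below -15 rad/s) or (velocity of joint flag_mid above 15 rad/s or velocity of joint flag_mid below -15 rad/s) or (velocity of joint flag_right above 15 rad/s or velocity of joint flag_right below -15 rad/s)).
It also fails if it takes over 43 s, if anything falls off the work surface, if the arm or the gripper's body presses on something with over 40 N, if the wrist force passes 120 N, or if a joint passes its speed limit or range.

ROBOT

A 6-joint arm with a two-finger parallel gripper is mounted at the origin on the work surface. World frame = base frame: x ahead of the robot, y to its left, z up, the work surface at z = 0. Lengths are in m, angles in rad, forces in N, time in s.
With the tool pointing down it reaches from about 0.25 to 0.85 m from the base axis. Payload 12.5 kg.
Tool frame: the origin (TCP) lies on the centre line of the jaws, within the pads' length; the fingertips stand 14 mm ahead of it and the grasp point (between the pads) lies 5 mm behind it (robot.tip_reach is the distance from the TCP to the fingertips, in m); z points along the fingers, y is the line along which they close (so a half turn about z gives the same grasp; the last joint's range is limited). The gripper opens to 93 mm and grips with 3 to 60 N. Pads are 15 mm wide; open, the fingers measure 128 mm over their backs; the gripper's body (75 mm by 188 mm) begins 65 mm behind the grasp point.
Start: joints at [1.196, 0.351, 1.652, -0, 1.139, -0.085], TCP at [0.157, 0.527, 0.199] pointing down, gripper open.
Joint ranges: [-2.75, 2.75], [-0.79, 2.1], [0.01, 2.65], [-1.57, 4.71], [0.07, 3.14], [-2.87, 2.87]. Speed limits (rad/s): [2.22, 2.22, 2.79, 3.14, 3.14, 3.14].

INTERFACE

Orientations are given as a unit quaternion [w, x, y, z].
In Python, from station import robot gives the robot as it stands.
- The arm moves only by the tool play_rows, never from a script. Its argument "increments" is text: rows parted by semicolons, each of 6 numbers parted by spaces: the shift along the tool's x, y, z in mm, then the turn, a rotation vector about the tool's x, y, z in degrees. A call has 1 to 8 rows; each row is the pose to reach, as a shift and turn from the pose commanded when the call began, along the tool's axes at that moment; what a row does not reach only later rows make up. A row lasts 1/12 s, in which the tool goes at most 41.7 mm and 7.16 degrees, less where a joint would pass 70% of its speed; a pose out of reach is approached as far as the arm can. A call with a gripper value outside its range is refused whole. "gripper" is the finger opening in mm, from 0 to 93, set as the call begins (left out, the last holds). The fingers move at their own pace and stop on an object; "newtons" is the grip in N (left out, the last holds). Time passes only in rows, so rows that repeat a pose let the fingers close. It gives the time, the measured TCP pose, the force, the opening and the grip force at its end, in the units of the state.
- robot.state(): the state, without advancing time (a new reading comes with each control period).
- robot.grab_frame(name): name is "side" or "top" or "wrist"; returns (picture, depth): 480x640x3 uint8, red, green, blue; 480x640 float32, m along the optical axis (not along the pixel's ray), 0 where there is no reading.
- robot.get_calibration(name): a dict with "vertical_fov" (degrees; the focal length in pixels is half the picture's height over the tangent of half this angle, whatever the lens; pixels are square), "cx", "cy" (the principal point, pixels), "extrinsics" (4x4, takes a point from camera to world coordinates). Camera axes: x right, y down, z forward; pixel columns grow to the right and rows downward; lengths in m; the calibration is good to about 2 mm. A picture is of the moment at which its call begins: read the wrist's pose just before it. get_calibration takes no time and is no camera call; for the wrist camera it gives the pose at the moment of the call.
- robot.sign_off(): hands the job in; it is judged then, once.
The state is a dict: "t": time; "q": joint angles; "dq": joint speeds; "joint_torque": joint torques, N m; "position": TCP position; "eef_rot": TCP orientation; "contact_force": force on the tool from outside, world axes, zero at the start; "ft_torque": the same for the moment, N m; "width": finger opening in m; "grip_force": force on a finger pad.
Only numpy, scipy, OpenCV 4.12 (cv2) and the standard library are available. Lean on these libraries where they do the work, as an engineer would, in place of code of your own. Each camera call takes 0.05 s, during which the arm holds its last target. There are 200 camera calls.

## Working session

There is one attempt and no reset: what is moved stays moved. The work goes in short steps, Python scripts to look and compute and a tool call to move; the robot and the scene stay as the last step left them, time stands still between calls to the robot, and variables do not carry over. Pictures are saved under pics/ and viewed, at most 13 in all, crops included, and the job is handed in when it is done.

Besides the shell and the picture viewer there is one more tool, called after ">>>" as name(argument=value, ...), one argument or row to a line, values as JSON. play_rows: Moves the arm, as the interface text tells. Its arguments: {"type":"object","properties":{"increments":{"type":"string"},"gripper":{"type":"number"},"newtons":{"type":"number"}},"required":["increments"]}

```bash
mkdir -p pics; cat > h.py <<'E'
import numpy as np, cv2
from station import robot
def K(c): return 240/np.tan(np.radians(c["vertical_fov"])/2)
def pts(c,d):
    v,u=np.mgrid[:480,:640]; f=K(c)
    p=np.stack([(u-c["cx"])/f*d,(v-c["cy"])/f*d,d],-1)
    E=np.array(c["extrinsics"]); return p@E[:3,:3].T+E[:3,3]
def proj(c,P):
    E=np.array(c["extrinsics"]); q=(np.atleast_2d(P)-E[:3,3])@E[:3,:3]; return q[:,:2]/q[:,2:]*K(c)+[c["cx"],c["cy"]]
def save(n,im): cv2.imwrite(f"pics/{n}.png",im[:,:,::-1])
E
python3 - <<'E'
from h import *
for n in("top","side"):
    p,d=robot.grab_frame(n); save(n,p); np.savez(f"{n}.npz",p=p,d=d)
    c=robot.get_calibration(n); print(n,np.round(c["extrinsics"],3).tolist(),c["vertical_fov"],c["cx"],c["cy"])
s=robot.state(); print(s)
E
```

```text
top [[0.017, -0.996, 0.09, 0.49], [-1.0, -0.016, 0.016, -0.034], [-0.014, -0.091, -0.996, 1.232], [0.0, 0.0, 0.0, 1.0]] 45.95143517393004 326.3793194468051 249.4368319104409
side [[0.824, -0.303, 0.48, 0.089], [-0.567, -0.418, 0.71, -0.746], [-0.014, -0.857, -0.516, 0.651], [0.0, 0.0, 0.0, 1.0]] 50.367622555139334 314.49964413728117 236.8866127804676
{'t': 0.1, 'q': array([ 1.19638561e+00,  3.51183192e-01,  1.65231727e+00,  7.67953676e-06,
        1.13907773e+00, -8.46190606e-02]), 'dq': array([-0.00074065, -0.00264109,  0.00026318,  0.00088112,  0.00356458,
        0.00101012]), 'joint_torque': array([ 2.45330819e-03, -4.98033392e+01, -2.85705739e+01,  7.01292953e-02,
        2.39828532e-02, -4.86952490e-05]), 'position': array([0.15703625, 0.52678879, 0.19877109]), 'eef_rot': array([-1.15502751e-04,  1.44390923e-01,  9.89520600e-01, -4.79053922e-04]), 'contact_force': array([ 0.42940797, -0.24498775, -0.29370792]), 'ft_torque': array([-0.03039692, -0.01415569,  0.01000366]), 'grip_force': 0.0, 'width': 0.09314685895277823}
```

View pics/top.png

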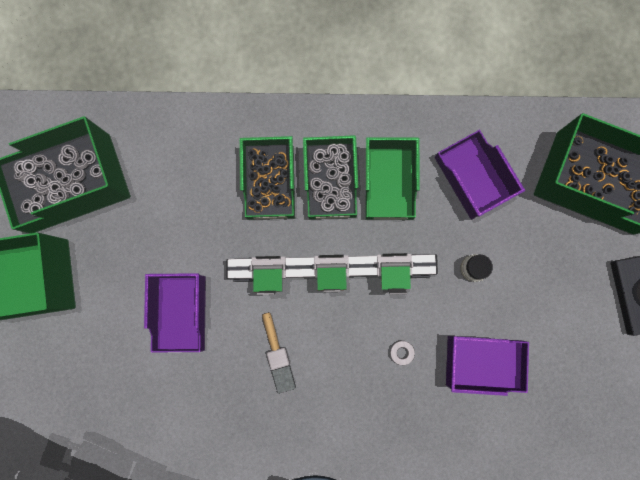

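View pics/side.png

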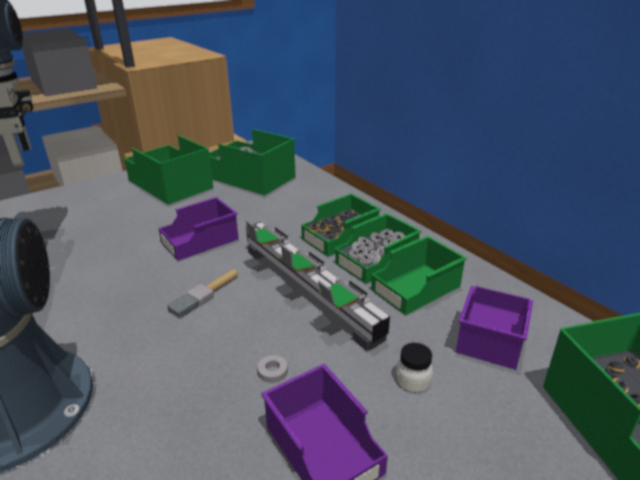

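The candidates for the bin are the three green bins in a row behind the rail in the top view: nuts (268,178), rings (331,178) and empty (392,178). There are also stray green bins at (20,275), (60,175) and (600,175), and purple ones at (480,172), (175,312) and (488,364). The empty listed bin is at (392,178), so its flag should be the one at (395,278). I'll check this in a close crop.

```bash
python3 - <<'E'
from h import *
t=np.load("top.npz"); s=np.load("side.npz")
a=cv2.resize(t["p"][120:300,340:440],None,fx=3.3,fy=3.3,interpolation=cv2.INTER_CUBIC)
b=cv2.resize(s["p"][230:350,290:400],None,fx=4,fy=4,interpolation=cv2.INTER_CUBIC)
H=594; im=np.zeros((H,a.shape[1]+b.shape[1],3),np.uint8); im[:a.shape[0],:a.shape[1]]=a[:H]; im[:b.shape[0],a.shape[1]:]=b
save("crop",im)
c=robot.get_calibration("top"); P=pts(c,t["d"])
hsv=cv2.cvtColor(t["p"],cv2.COLOR_RGB2HSV)
g=cv2.inRange(hsv,(45,100,60),(75,255,255)); g[:230]=0
n,l,st,ce=cv2.connectedComponentsWithStats(g)
for i in range(1,n):
    if 200<st[i,4]<2000: q=P[l==i]; print(ce[i].round(),st[i],np.median(q,0).round(4),np.percentile(q,[3,97],axis=0).round(3).tolist())
for u in (381,395,408):
    print(u,[tuple(P[v,u].round(3)) for v in range(250,300,3)])
w=((hsv[:,:,1]<30)&(hsv[:,:,2]>200)).astype(np.uint8); w[:245]=0;w[290:]=0
ys,xs=np.nonzero(w); m=(xs>220)&(xs<440); q=P[ys[m],xs[m]]; q=q[abs(q[:,2]-.065)<.008]
r=cv2.minAreaRect((q[:,:2]*1000).astype(np.float32)); print("rail",r,np.median(q[:,2]))
E
```

```text
[395. 278.] [381 267  30  23 619] [ 0.5385 -0.1556  0.083 ] [[0.518, -0.183, 0.079], [0.56, -0.129, 0.087]]
[267. 280.] [253 269  29  23 625] [0.5297 0.1031 0.086 ] [[0.509, 0.076, 0.08], [0.551, 0.131, 0.091]]
[331. 278.] [317 268  29  22 598] [ 0.5355 -0.026   0.0876] [[0.515, -0.052, 0.081], [0.556, 0.0, 0.094]]
381 [(np.float64(0.602), np.float64(-0.133), np.float64(0.001)), (np.float64(0.596), np.float64(-0.133), np.float64(-0.001)), (np.float64(0.584), np.float64(-0.128), np.float64(0.064)), (np.float64(0.577), np.float64(-0.128), np.float64(0.068)), (np.float64(0.571), np.float64(-0.128), np.float64(0.069)), (np.float64(0.564), np.float64(-0.127), np.float64(0.086)), (np.float64(0.558), np.float64(-0.127), np.float64(0.082)), (np.float64(0.552), np.float64(-0.127), np.float64(0.083)), (np.float64(0.546), np.float64(-0.127), np.float64(0.078)), (np.float64(0.543), np.float64(-0.134), np.float64(0.002)), (np.float64(0.537), np.float64(-0.134), np.float64(-0.0)), (np.float64(0.53), np.float64(-0.134), np.float64(-0.001)), (np.float64(0.524), np.float64(-0.134), np.float64(-0.002)
[... 1714 characters left out ...]
t64(-0.181), np.float64(0.085)), (np.float64(0.547), np.float64(-0.182), np.float64(0.083)), (np.float64(0.541), np.float64(-0.182), np.float64(0.077)), (np.float64(0.534), np.float64(-0.182), np.float64(0.083)), (np.float64(0.528), np.float64(-0.181), np.float64(0.086)), (np.float64(0.522), np.float64(-0.182), np.float64(0.081)), (np.float64(0.518), np.float64(-0.193), np.float64(-0.006)), (np.float64(0.512), np.float64(-0.192), np.float64(0.001)), (np.float64(0.505), np.float64(-0.192), np.float64(0.002)), (np.float64(0.499), np.float64(-0.193), np.float64(-0.005))]
rail ((561.4016723632812, -25.330291748046875), (38.1004524230957, 428.8993835449219), 2.1744751930236816) 0.0650902085495213
```

View pics/crop.png

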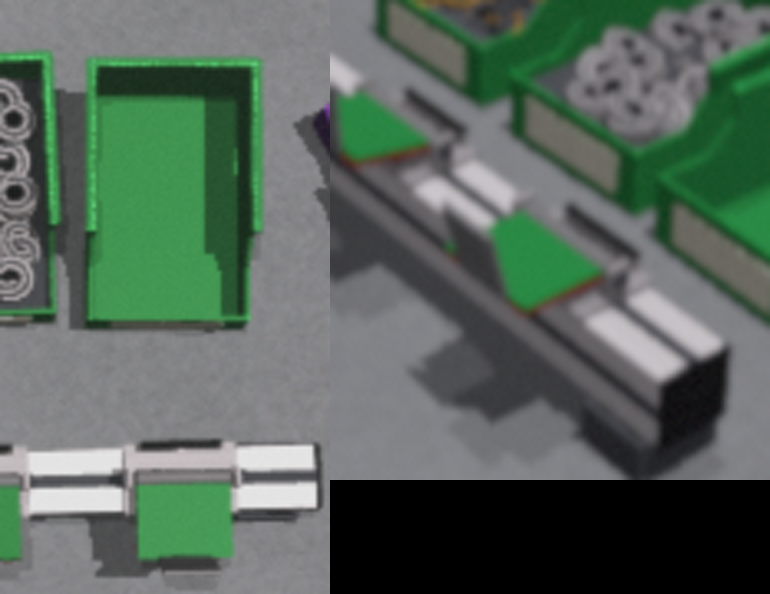

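The crop shows the empty bin at crop pixel (175,200), straight behind the right flag, whose green plate is at (185,520). That flag's lip is at (190,565), with nothing in the way. The measured lip edge (0.509, −0.152, 0.120) agrees with the hinge position I worked out, (0.566, −0.155, 0.080), and rail yaw of about 2°.

Plan: with the fingers closed and the tool tilted 30°, push the lip along its arc to about 90–100°. Then straighten the tool and push the red face down.

```bash
cat >> h.py <<'E'
from scipy.spatial.transform import Rotation as R
H=np.array([.5661,-.1552,.080]); YAW=np.radians(2.1)
W=R.from_euler("z",YAW)
def pose(X,Z,tilt,Y=0):  # fingertip centre rel. hinge in mm (rail axes), tilt deg (fingers ahead)
    o=W*R.from_euler("y",-tilt,degrees=True)*R.from_matrix(np.diag([-1.,1,-1]))
    return H+W.apply([X/1e3,Y/1e3,Z/1e3])-.014*o.apply([0,0,1]),o
def cur():
    s=robot.state(); q=s["eef_rot"]; return s["position"],R.from_quat(q[[1,2,3,0]]),s
def rows(targets,base=None):
    p,o=cur()[:2] if base is None else pose(*base)
    out=[]
    for t in targets:
        P,O=pose(*t); out.append(" ".join(f"{v:.1f}" for v in np.r_[o.inv().apply(P-p)*1e3,(o.inv()*O).as_rotvec(degrees=True)]))
    print("; ".join(out))
def tip():
    p,o,s=cur(); t=W.inv().apply(p+.014*o.apply([0,0,1])-H)*1e3
    print("t",round(s["t"],2),"tip",t.round(1),"F",s["contact_force"].round(2),"w",s["width"])
E
python3 -c "
from h import *
rows([(-130,120,30)]); rows([(-110,70,30)])"
```

```text
-457.1 -580.6 -12.8 -4.9 -29.7 -18.3
-476.1 -574.1 37.2 -4.9 -29.7 -18.3
```

>>> play_rows(
  increments="-457 -580 -13 -4.9 -29.7 -18.3; -457 -580 -13 -4.9 -29.7 -18.3; -457 -580 -13 -4.9 -29.7 -18.3; -457 -580 -13 -4.9 -29.7 -18.3; -457 -580 -13 -4.9 -29.7 -18.3; -457 -580 -13 -4.9 -29.7 -18.3; -457 -580 -13 -4.9 -29.7 -18.3; -457 -580 -13 -4.9 -29.7 -18.3",
  gripper=0,
  newtons=5,
)

```text
t: 0.77
position: [0.2785, 0.2185, 0.2047]
eef_rot: [0.259, -0.019, 0.966, 0.005]
contact_force: [1.2, 0.5, 1.1]
width: 0.0441
grip_force: 0.0
```

```bash
python3 -c "
from h import *
tip(); rows([(-130,120,30)])"
```

```text
t 0.77 tip [-266.7  384.   112.6] F [1.18 0.47 1.1 ] w 0.04411613240095372
-121.1 -384.4 61.6 0.1 -0.0 0.2
```

>>> play_rows(
  increments="-120 -380 61 0 0 0; -120 -380 61 0 0 0; -120 -380 61 0 0 0; -120 -380 61 0 0 0; -120 -380 61 0 0 0; -120 -380 61 0 0 0; -120 -380 61 0 0 0; -120 -380 61 0 0 0",
)

```text
t: 1.43
position: [0.3548, 0.0305, 0.206]
eef_rot: [0.256, -0.018, 0.967, 0.005]
contact_force: [0.2, 0.2, -1.1]
width: 0.0004
grip_force: 0.0
```

>>> play_rows(
  increments="0 0 0 0 0 0; 0 0 0 0 0 0",
)

```text
t: 1.6
position: [0.3545, 0.0304, 0.2056]
eef_rot: [0.255, -0.016, 0.967, 0.005]
contact_force: [0.2, 0.6, -0.7]
width: 0.0005
grip_force: 0.0
```

```bash
python3 -c "
from h import *
tip(); rows([(-130,120,30)])"
```

```text
t 1.6 tip [-197.7  193.3  113.4] F [ 0.25  0.56 -0.68] w 0.00048537048238396935
-62.9 -193.0 27.8 -0.0 -0.5 -0.2
```

>>> play_rows(
  increments="-63 -193 28 0 -0.5 -0.2; -63 -193 28 0 -0.5 -0.2; -63 -193 28 0 -0.5 -0.2; -63 -193 28 0 -0.5 -0.2; -63 -193 28 0 -0.5 -0.2; -63 -193 28 0 -0.5 -0.2; -63 -193 28 0 -0.5 -0.2; -63 -193 28 0 -0.5 -0.2",
)

```text
t: 2.27
position: [0.4306, -0.1578, 0.2116]
eef_rot: [0.258, -0.019, 0.966, 0.006]
contact_force: [-0.3, -0.9, -0.6]
width: 0.0002
grip_force: 0.0
```

>>> play_rows(
  increments="0 0 0 0 0 0; 0 0 0 0 0 0",
)

```text
t: 2.43
position: [0.4302, -0.1566, 0.2121]
eef_rot: [0.259, -0.021, 0.966, 0.006]
contact_force: [-1.0, -0.3, 1.1]
width: 0.0008
grip_force: 0.0
```

```bash
python3 -c "
from h import *
tip(); p,d=robot.grab_frame('wrist'); save('wrist1',p); np.savez('w1.npz',p=p,d=d); c=robot.get_calibration('wrist')
b=lambda x,z:H+W.apply([x/1e3,0,z/1e3])
print(proj(c,[b(0,0),b(-60,39),b(-50,0)]))
p,d=robot.grab_frame('side'); s=p[230:350,270:390]; save('side1',cv2.resize(s,None,fx=5,fy=5)[:600])
rows([(-130,120,30)])"
```

```text
t 2.43 tip [-128.9    3.6  120. ] F [-0.96 -0.28  1.15] w 0.0008414745559681739
[[308.7964766  270.81677972]
 [308.14105973 255.41120671]
 [308.64237794 229.56847739]]
1.2 -3.0 -0.4 0.1 0.1 0.3
```

View pics/wrist1.png

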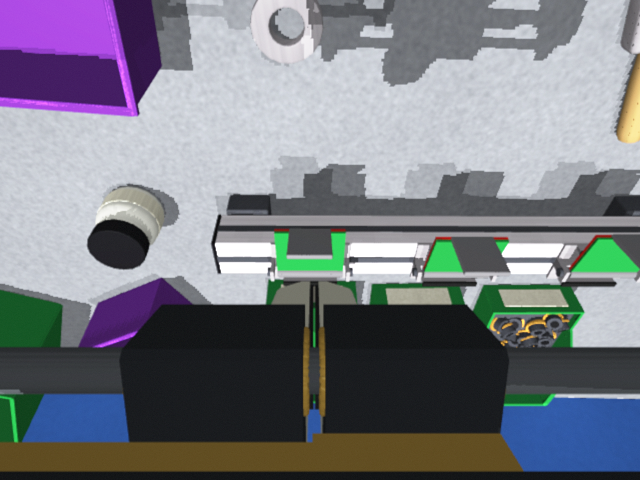

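The wrist view shows the right flag straight ahead, plate and lip at (310,243) with the lip's free edge near row 257. I had predicted (308,255), so the model fits. Next I move in front of the lip and start along its arc.

```bash
cat >> h.py <<'E'
def lipc(th,tilt=30,r=65,a0=156,h=7.5,adv=0):
    a=np.radians(a0-th); t=np.radians(tilt)
    return (r*np.cos(a)-h*np.cos(t)+adv, r*np.sin(a)-h*np.sin(t), tilt)
E
python3 -c "
from h import *
print(lipc(0))
rows([(-90,40,30),(-80,23,30)])
rows([lipc(t) for t in (0,6,12,18,24,30,36,42)],base=(-80,23,30))
rows([lipc(t) for t in (48,54,60,66,72,78,84,90)],base=lipc(42))"
```

```text
(np.float64(-65.87564527515234), np.float64(22.687881799927027), 30)
6.7 -3.2 88.9 0.1 0.1 0.3; 6.6 -3.2 108.6 0.1 0.1 0.3
-12.1 0.0 7.3 0.0 0.0 0.0; -17.8 0.0 3.6 0.0 0.0 0.0; -23.8 -0.0 0.5 0.0 0.0 0.0; -30.2 0.0 -1.9 0.0 0.0 0.0; -36.8 -0.0 -3.7 0.0 0.0 0.0; -43.5 0.0 -4.7 0.0 0.0 0.0; -50.3 -0.0 -5.1 0.0 0.0 0.0; -57.1 0.0 -4.7 0.0 0.0 0.0
-6.7 -0.0 1.1 0.0 0.0 0.0; -13.3 0.0 2.8 0.0 0.0 0.0; -19.6 -0.0 5.3 0.0 0.0 0.0; -25.7 -0.0 8.4 0.0 0.0 0.0; -31.4 0.0 12.1 0.0 0.0 0.0; -36.7 0.0 16.3 0.0 0.0 0.0; -41.5 -0.0 21.2 0.0 0.0 0.0; -45.8 0.0 26.4 0.0 0.0 0.0
```

>>> play_rows(
  increments="6 -3 40 0 0 0; 6 -3 75 0 0 0; 6 -3 95 0 0 0; 6 -3 109 0 0 0; 6 -3 109 0 0 0; 6 -3 109 0 0 0",
)

```text
t: 3.03
position: [0.4826, -0.1565, 0.1206]
eef_rot: [0.254, -0.019, 0.967, 0.004]
contact_force: [-0.0, 0.4, 0.1]
width: 0.0006
grip_force: 0.0
```

```bash
python3 -c "
from h import *
tip();rows([(-80,23,30)])
p,d=robot.grab_frame('side'); save('side2',cv2.resize(p[200:350,250:400],None,fx=4,fy=4))"
```

```text
t 3.03 tip [-76.6   1.7  28.4] F [-0.02  0.44  0.13] w 0.0006115203861684392
5.8 -1.7 3.1 -0.0 -0.6 0.1
```

View pics/side2.png

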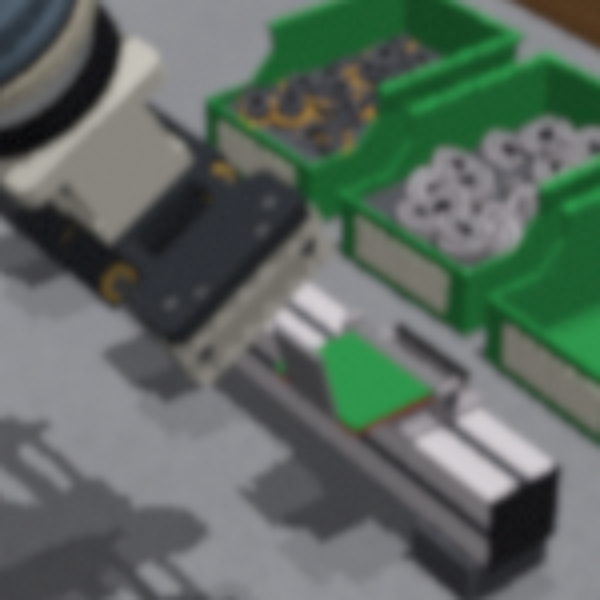

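The side view shows the gripper just in front of the still-flat right flag, with the lip near crop pixel (310,360) and not touched yet. I start stroke 1.

>>> play_rows(
  increments="-6 -2 10 0 -0.5 0; -12 -2 7 0 -0.5 0; -18 -2 4 0 -0.5 0; -24 -2 1 0 -0.5 0; -31 -2 -1 0 -0.5 0; -38 -2 -2 0 -0.5 0; -44 -2 -2 0 -0.5 0; -51 -2 -2 0 -0.5 0",
)

```text
t: 3.75
position: [0.5268, -0.1581, 0.1486]
eef_rot: [0.259, -0.018, 0.966, 0.003]
contact_force: [0.9, -0.5, 0.2]
width: 0.0002
grip_force: 0.0
```

```bash
cat >> h.py <<'E'
def flag(n):
    c=robot.get_calibration("top"); p,d=robot.grab_frame("top"); P=pts(c,d)
    q=W.inv().apply(P.reshape(-1,3)-H)*1e3; m=(abs(q[:,1])<27)&(abs(q[:,0])<70)&(q[:,2]>-45)
    hsv=cv2.cvtColor(p,cv2.COLOR_RGB2HSV).reshape(-1,3)[m]; q=q[m]
    for nm,lo,hi in(("green",45,75),("red",-1,10)):
        k=(hsv[:,0]>lo)&(hsv[:,0]<hi)&(hsv[:,1]>120)&(hsv[:,2]>50); print(nm,k.sum(), np.percentile(q[k],[5,50,95],axis=0).round().tolist() if k.sum()>5 else "")
    save(n,p)
E
python3 -c "
from h import *
tip(); print(lipc(42)); flag('t1')
rows([lipc(t) for t in (48,54,60,66,72,78,84,90)])"
```

```text
t 3.75 tip [-32.4  -1.5  56.4] F [ 0.85 -0.47  0.25] w 0.0002406408314553929
(np.float64(-32.9330723283103), np.float64(55.630454746769054), 30)
green 503 [[-44.0, -24.0, -1.0], [-24.0, 3.0, 3.0], [-6.0, 25.0, 7.0]]
red 0 
-4.5 1.8 1.6 -0.2 0.1 0.1; -11.1 1.8 3.4 -0.2 0.1 0.1; -17.4 1.8 5.9 -0.2 0.1 0.1; -23.5 1.8 9.0 -0.2 0.1 0.1; -29.2 1.8 12.7 -0.2 0.1 0.1; -34.4 1.8 17.0 -0.2 0.1 0.1; -39.2 1.8 21.8 -0.2 0.1 0.1; -43.5 1.8 27.1 -0.2 0.1 0.1
```

The finger slid just past the lip and the flag is still flat. I'll back off, start lower and closer, and watch the flag after a short push.

```bash
python3 -c "
from h import *
rows([(-45,75,30),(-75,75,30),(-100,60,30),(-95,30,30),(-85,14,30)])"
```

```text
3.0 1.7 -22.2 -0.2 0.1 0.1; 28.9 1.7 -37.3 -0.2 0.1 0.1; 58.1 1.7 -36.8 -0.2 0.1 0.1; 68.8 1.9 -8.4 -0.2 0.1 0.1; 68.2 1.9 10.5 -0.2 0.1 0.1
```

>>> play_rows(
  increments="3 2 -22 0 0 0; 29 2 -37 0 0 0; 58 2 -37 0 0 0; 69 2 -8 0 0 0; 68 2 10 0 0 0; 68 2 10 0 0 0; 68 2 10 0 0 0; 68 2 10 0 0 0",
)

```text
t: 4.47
position: [0.4768, -0.1544, 0.1148]
eef_rot: [0.25, -0.015, 0.968, 0.001]
contact_force: [-0.2, 0.3, 0.5]
width: 0.0003
grip_force: 0.0
```

```bash
python3 -c "
from h import *
tip(); rows([(-70,14,30),(-64,14,30),(-60,16,30),(-56,20,30)])"
```

```text
t 4.47 tip [-82.4   3.9  22.6] F [-0.21  0.26  0.52] w 0.0002692621116968795
-6.5 -3.9 13.5 -0.5 -1.0 -0.2; -11.7 -3.9 16.5 -0.5 -1.0 -0.2; -16.2 -3.9 16.6 -0.5 -1.0 -0.2; -21.6 -3.9 15.1 -0.5 -1.0 -0.2
```

>>> play_rows(
  increments="0 0 0 0 0 0; 0 0 0 0 0 0; 0 0 0 0 0 0",
)

```text
t: 4.72
position: [0.4768, -0.1545, 0.1146]
eef_rot: [0.25, -0.015, 0.968, 0.001]
contact_force: [-0.6, -0.6, 0.1]
width: 0.0007
grip_force: 0.0
```

```bash
python3 -c "
from h import *
tip(); rows([(-70,14,30),(-64,14,30),(-60,16,30),(-56,20,30)])"
```

```text
t 4.72 tip [-82.4   3.8  22.4] F [-0.57 -0.59  0.14] w 0.000694325284650928
-6.6 -3.8 13.4 -0.5 -1.0 -0.2; -11.8 -3.8 16.3 -0.5 -1.0 -0.2; -16.3 -3.8 16.5 -0.5 -1.0 -0.2; -21.7 -3.8 14.9 -0.5 -1.0 -0.2
```

>>> play_rows(
  increments="-6 -4 13 0 -1 0; -6 -4 13 0 -1 0; -9 -4 15 0 -1 0; -12 -4 16 0 -1 0; -16 -4 16 0 -1 0; -16 -4 16 0 -1 0",
)

```text
t: 5.22
position: [0.5002, -0.1569, 0.1107]
eef_rot: [0.256, -0.014, 0.967, 0.001]
contact_force: [-0.6, -0.7, 0.1]
width: 0.0004
grip_force: 0.0
```

```bash
python3 -c "
from h import *
tip(); print(robot.state()['q'].round(2)); flag('t2')
c=robot.get_calibration('side'); p,d=robot.grab_frame('side'); save('side3',cv2.resize(p[200:350,250:400],None,fx=4,fy=4))
rows([(-56,20,30)])"
```

```text
t 5.22 tip [-58.9   0.6  18.6] F [-0.64 -0.72  0.13] w 0.0003646983572638192
[-0.54  0.27  2.16  0.82  0.37 -2.87]
green 566 [[-46.0, -24.0, -1.0], [-26.0, 0.0, 3.0], [-7.0, 24.0, 7.0]]
red 0 
-3.6 -0.9 0.3 -0.5 -0.4 -0.3
```

View pics/side3.png

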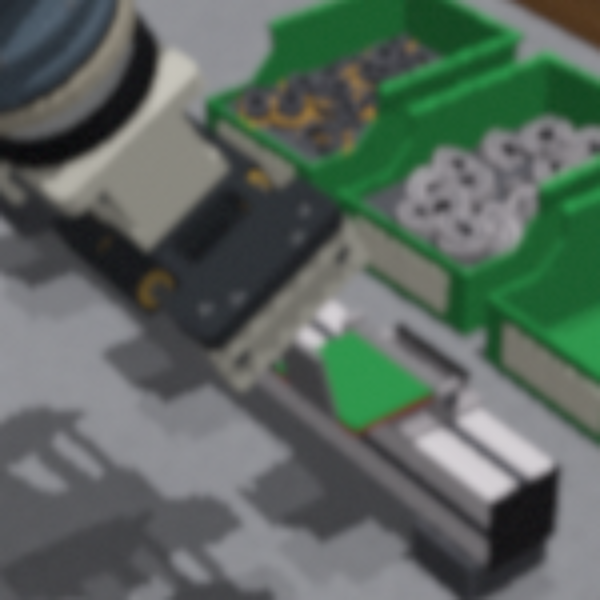

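The side crop shows the gripper at the lip with the flag still flat, at (375,380). Joint 6 is at its limit (−2.87), so I'll back off, turn the tool half round and use a 20° tilt.

```bash
python3 -c "
from h import *
rows([(-80,25,25),(-105,60,15),(-130,100,0)])"
sed -i 's/np.diag(\[-1.,1,-1\])/np.diag([1.,-1,-1])/' h.py
```

```text
13.6 -1.1 -15.9 -0.5 4.6 -0.3; 15.6 -1.5 -58.3 -0.5 14.6 -0.4; 14.2 -1.9 -104.0 -0.5 29.6 -0.4
```

>>> play_rows(
  increments="14 -1 -16 0 5 0; 16 -1 -40 0 10 0; 16 -1 -60 0 15 0; 15 -1 -85 0 20 0; 14 -2 -104 0 25 0; 14 -2 -104 0 29.5 0; 14 -2 -104 0 29.5 0; 14 -2 -104 0 29.5 0",
)

```text
t: 5.98
position: [0.4366, -0.1596, 0.1934]
eef_rot: [0.002, -0.014, 1.0, -0.002]
contact_force: [-0.9, 0.4, -0.3]
width: 0.0005
grip_force: 0.0
```

>>> play_rows(
  increments="0 0 0 0 0 7; 0 0 0 0 0 14; 0 0 0 0 0 21; 0 0 0 0 0 28; 0 0 0 0 0 35; 0 0 0 0 0 42; 0 0 0 0 0 49; 0 0 0 0 0 56",
)

```text
t: 6.65
position: [0.4354, -0.1597, 0.193]
eef_rot: [0.002, 0.46, 0.888, -0.001]
contact_force: [-0.5, 0.3, 0.3]
width: 0.0005
grip_force: 0.0
```

>>> play_rows(
  increments="0 0 0 0 0 7; 0 0 0 0 0 14; 0 0 0 0 0 21; 0 0 0 0 0 28; 0 0 0 0 0 35; 0 0 0 0 0 42; 0 0 0 0 0 49; 0 0 0 0 0 56",
)

```text
t: 7.32
position: [0.4354, -0.1597, 0.193]
eef_rot: [0.003, 0.823, 0.568, 0.0]
contact_force: [0.5, -0.7, -0.1]
width: 0.0005
grip_force: 0.0
```

>>> play_rows(
  increments="0 0 0 0 0 7; 0 0 0 0 0 14; 0 0 0 0 0 21; 0 0 0 0 0 28; 0 0 0 0 0 35; 0 0 0 0 0 42; 0 0 0 0 0 49; 0 0 0 0 0 56",
)

```text
t: 7.98
position: [0.4354, -0.1597, 0.193]
eef_rot: [0.002, 0.993, 0.115, 0.001]
contact_force: [0.5, -0.4, 0.1]
width: 0.0006
grip_force: 0.0
```

```bash
python3 -c "
from h import *
tip();print(robot.state()['q'].round(2)); rows([(-110,70,20),(-90,15,20)])"
```

```text
t 7.98 tip [-130.7    0.2   99. ] F [ 0.54 -0.36  0.11] w 0.0005788314585969527
[-0.45  0.2   1.87 -0.    1.06  0.89]
15.5 3.2 29.9 -1.7 19.8 11.0; 35.0 6.8 84.9 -1.7 19.8 11.0
```

>>> play_rows(
  increments="5 1 10 -0.5 6 4; 10 2 20 -1 12 8; 15 3 30 -1.7 19.8 11; 25 5 55 -1.7 19.8 11; 35 7 85 -1.7 19.8 11; 35 7 85 -1.7 19.8 11; 35 7 85 -1.7 19.8 11; 35 7 85 -1.7 19.8 11",
)

```text
t: 8.65
position: [0.472, -0.1593, 0.11]
eef_rot: [-0.003, 0.985, 0.022, 0.174]
contact_force: [-0.0, 1.4, 0.1]
width: 0.0004
grip_force: 0.0
```

```bash
python3 -c "
from h import *
tip();print(robot.state()['q'].round(2)); rows([(-75,15,20),(-65,15,20),(-58,16,20),(-54,20,20)])"
```

```text
t 8.65 tip [-89.4  -0.6  16.9] F [-0.01  1.37  0.07] w 0.0003801424066174739
[-0.53  0.26  2.11  0.39  0.51  0.69]
12.9 -0.5 6.7 -0.0 0.0 0.4; 22.3 -0.5 10.1 -0.0 0.0 0.4; 29.2 -0.4 11.5 -0.0 0.0 0.4; 34.3 -0.4 9.1 -0.0 0.0 0.4
```

>>> play_rows(
  increments="13 0 7 0 0 0; 19 0 9 0 0 0; 24 0 11 0 0 0; 29 0 11 0 0 0; 34 0 9 0 0 0; 34 0 9 0 0 0",
)

```text
t: 9.15
position: [0.5082, -0.1578, 0.1134]
eef_rot: [-0.002, 0.984, 0.022, 0.174]
contact_force: [-0.9, -0.5, 0.7]
width: 0.0001
grip_force: 0.0
```

```bash
python3 -c "
from h import *
tip(); flag('t3'); rows([(-48,25,20),(-43,33,20)])"
```

```text
t 9.15 tip [-53.1  -0.5  20.2] F [-0.91 -0.48  0.65] w 0.00014952257938038608
green 569 [[-46.0, -24.0, -1.0], [-26.0, 0.0, 3.0], [-7.0, 24.0, 7.0]]
red 0 
7.1 -0.2 -3.0 -0.0 -0.0 0.4; 14.5 -0.2 -8.8 -0.0 -0.0 0.4
```

>>> play_rows(
  increments="4 0 -1 0 0 0; 8 0 -3 0 0 0; 12 0 -6 0 0 0; 16 0 -9 0 0 0",
)

```text
t: 9.53
position: [0.5195, -0.1571, 0.1266]
eef_rot: [-0.003, 0.985, 0.022, 0.173]
contact_force: [1.0, 0.1, 0.4]
width: 0.0006
grip_force: 0.0
```

```bash
python3 -c "
from h import *
print(robot.tip_reach);tip(); flag('t4'); p,d=robot.grab_frame('side'); save('side4',cv2.resize(p[200:350,250:400],None,fx=4,fy=4)); p,d=robot.grab_frame('wrist'); save('wrist4',p)"
```

```text
0.014
t 9.53 tip [-41.8  -0.1  33.5] F [0.97 0.09 0.41] w 0.0005627083908849724
green 540 [[-44.0, -24.0, -1.0], [-26.0, 1.0, 3.0], [-7.0, 25.0, 7.0]]
red 0
```

View pics/wrist4.png

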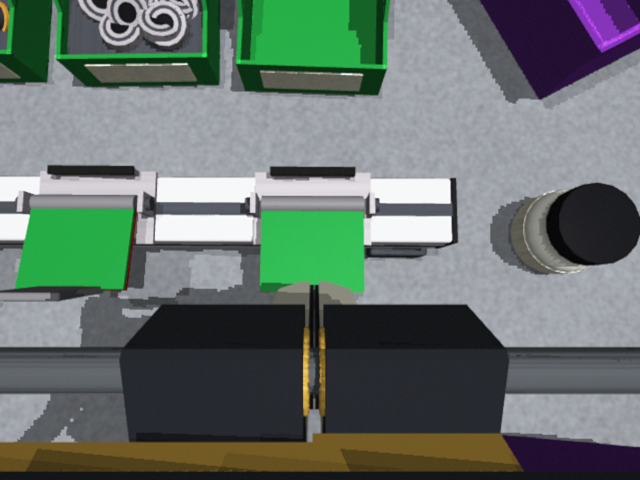

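The wrist view shows the empty bin at (312,45) behind the right flag. The plate is still flat at (312,250), and the fingertips at (312,292) cover the lip. I'll use the depth image to locate the fingertips relative to the lip.

```bash
python3 -c "
from h import *
p,d=robot.grab_frame('wrist'); c=robot.get_calibration('wrist'); q=W.inv().apply(pts(c,d).reshape(-1,3)-H).reshape(480,640,3)*1e3
for u in (250,270,290,300,325,340,355):
    print(u,[(v,*q[v,u].round().astype(int).tolist()) for v in range(270,316,4)])
b=lambda x,y,z:H+W.apply(np.array([x,y,z])/1e3)
print(proj(c,[b(-41.8,0,33.5),b(-60,0,39),b(-50,0,0),b(0,0,0)]).round())
print(robot.state()['eef_rot'],np.round(c['extrinsics'],3).tolist())
"
```

```text
250 [(270, -36, 48, -80), (274, -39, 48, -79), (278, -42, 48, -80), (282, -45, 48, -80), (286, -48, 48, -81), (290, -51, 48, -79), (294, -54, 48, -81), (298, -57, 48, -80), (302, -60, 47, -79), (306, -52, 13, 161), (310, -52, 12, 164), (314, -53, 12, 166)]
270 [(270, -39, 25, 3), (274, -41, 25, 3), (278, -43, 25, 3), (282, -46, 25, 4), (286, -48, 25, 3), (290, -50, 24, 5), (294, -54, 33, -79), (298, -57, 33, -80), (302, -60, 33, -80), (306, -52, 9, 163), (310, -52, 9, 163), (314, -53, 8, 166)]
290 [(270, -39, 14, 2), (274, -41, 14, 4), (278, -43, 14, 2), (282, -46, 14, 4), (286, -48, 10, 73), (290, -49, 10, 77), (294, -51, 9, 82), (298, -52, 9, 85), (302, -53, 9, 89), (306, -52, 5, 162), (310, -52, 5, 165), (314, -53, 5, 166)]
300 [(270, -39, 8, 2), (274, -41, 8, 3), (278, -43, 8, 4), (282, -46, 6, 69), (286, -48, 6, 74), (290, -49, 6, 78), (294, -51, 6, 81), (298, -52, 6, 85), (302, -53, 5, 90), (306, -52, 3, 162), (310, -52, 3, 163), (314, -53, 3, 166)]
325 [(270, -39, -6, 4), (274, -41, -6, 2), (278, -43, -6, 3), (282, -46, -4, 69), (286, -48, -4, 73), (290, -49, -4, 78), (294, -51, -4, 83), (298, -52, -4, 85), (302, -53, -4, 89), (306, -51, -1, 163), (310, -52, -1, 163), (314, -53, -1, 165)]
340 [(270, -39, -14, 4), (274, -41, -14, 3), (278, -43, -14, 2), (282, -45, -14, 4), (286, -48, -10, 74), (290, -49, -10, 77), (294, -51, -9, 82), (298, -52, -9, 86), (302, -53, -9, 90), (306, -51, -4, 162), (310, -52, -4, 163), (314, -53, -4, 165)]
355 [(270, -39, -23, 3), (274, -41, -23, 3), (278, -43, -23, 3), (282, -45, -23, 2), (286, -48, -23, 3), (290, -50, -22, 4), (294, -53, -31, -81), (298, -56, -31, -80), (302, -53, -14, 88), (306, -51, -7, 161), (310, -52, -7, 163), (314, -53, -7, 167)]
[[315. 274.]
 [314. 312.]
 [314. 290.]
 [315. 202.]]
[-0.00281158  0.98460948  0.02171704  0.17339159] [[0.043, -0.994, 0.101, 0.518], [-0.999, -0.043, 0.003, -0.156], [0.002, -0.101, -0.995, 0.324], [0.0, 0.0, 0.0, 1.0]]
```

```bash
python3 -c "
from h import *
p,d=robot.grab_frame('wrist'); c=robot.get_calibration('wrist'); q=W.inv().apply(pts(c,d).reshape(-1,3)-H).reshape(480,640,3)*1e3
for u in (306,309,312,315,318,321):
    print(u,[(v,*q[v,u].round().astype(int).tolist()) for v in range(264,306,4)])
save('z4',np.hstack([cv2.resize(p[250:320,250:380],None,fx=6,fy=6)]))
"
```

```text
306 [(264, -48, 1, 244), (268, -38, 5, 2), (272, -40, 5, 3), (276, -42, 5, 4), (280, -45, 5, 3), (284, -47, 4, 72), (288, -49, 4, 76), (292, -50, 3, 80), (296, -52, 3, 84), (300, -53, 3, 87), (304, -54, 3, 91)]
309 [(264, -36, 3, 4), (268, -38, 3, 3), (272, -40, 3, 3), (276, -42, 3, 3), (280, -45, 3, 4), (284, -47, 2, 71), (288, -49, 2, 76), (292, -50, 2, 76), (296, -52, 2, 79), (300, -53, 2, 83), (304, -54, 2, 86)]
312 [(264, -36, 1, 4), (268, -38, 1, 3), (272, -40, 1, 3), (276, -42, 1, 3), (280, -45, 1, 5), (284, -47, 1, 4), (288, -49, 1, 70), (292, -50, 1, 76), (296, -52, 1, 79), (300, -53, 1, 82), (304, -54, 1, 86)]
315 [(264, -36, 0, 3), (268, -38, 0, 3), (272, -40, 0, 4), (276, -42, 0, 4), (280, -45, 0, 4), (284, -47, 0, 3), (288, -49, 0, 71), (292, -50, 0, 77), (296, -52, 0, 79), (300, -53, 0, 82), (304, -54, 0, 86)]
318 [(264, -36, -2, 3), (268, -38, -2, 4), (272, -40, -2, 3), (276, -42, -2, 3), (280, -45, -2, 4), (284, -47, -1, 70), (288, -49, -1, 76), (292, -50, -1, 74), (296, -52, -1, 79), (300, -53, -1, 83), (304, -54, -1, 87)]
321 [(264, -36, -4, 5), (268, -38, -4, 3), (272, -40, -4, 3), (276, -42, -4, 3), (280, -45, -4, 3), (284, -47, -2, 71), (288, -49, -2, 76), (292, -50, -2, 80), (296, -52, -2, 84), (300, -53, -2, 87), (304, -54, -2, 91)]
```

View pics/z4.png

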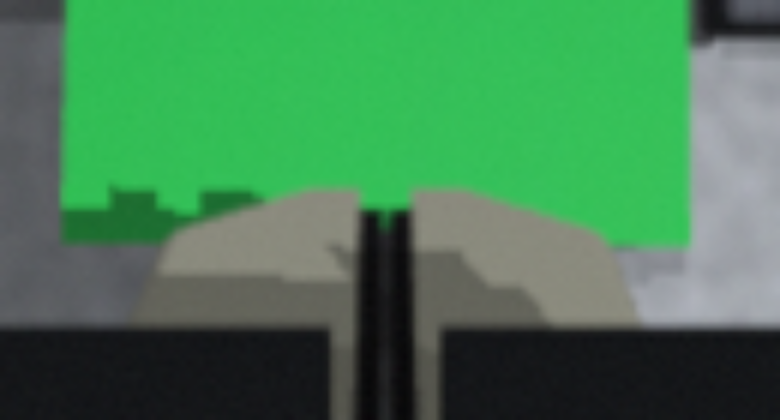

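View pics/side4.png

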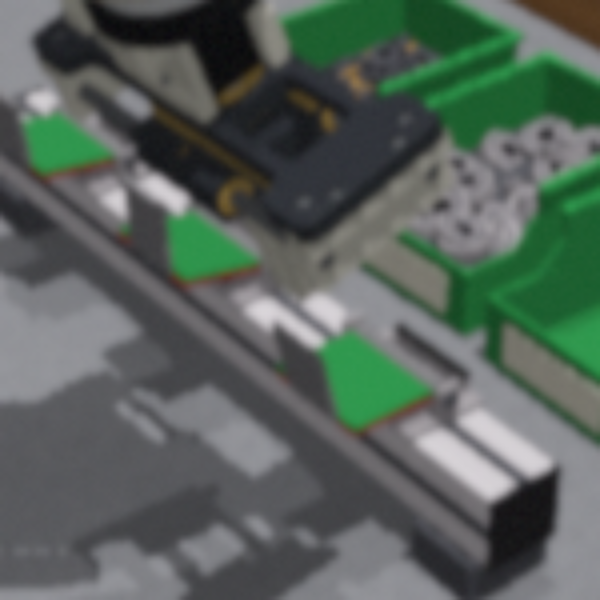

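The side crop shows the lip at (305,355) untouched and in full view. The depth image puts the closed fingertips at Z≈68 mm above the hinge, not 33, so the closed fingers end about 33 mm short of the nominal tip. That explains the misses. I'll correct the tip reach to the measured −19 mm.

```bash
sed -i 's/-\.014\*o\.apply/+.019*o.apply/; s/p+\.014\*o\.apply/p-.019*o.apply/' h.py; grep -n "019" h.py; python3 -c "
from h import *
tip(); rows([(-90,62,20),(-90,40,20),(-86,14,20)]); rows([(-75,14,20),(-68,14,20)],base=(-86,14,20)); print(robot.state()['q'].round(2))"
```

```text
16:    return H+W.apply([X/1e3,Y/1e3,Z/1e3])+.019*o.apply([0,0,1]),o
26:    p,o,s=cur(); t=W.inv().apply(p-.019*o.apply([0,0,1])-H)*1e3
t 9.78 tip [-53.5  -0.   63.9] F [0.02 0.75 0.68] w 0.0005133692055341631
-35.0 -0.3 -10.6 -0.0 0.0 0.4; -42.5 -0.3 10.0 -0.0 0.0 0.4; -47.6 -0.3 35.8 -0.0 0.0 0.4
10.3 0.0 3.8 0.0 0.0 0.0; 16.9 0.0 6.2 0.0 0.0 0.0
[-0.47  0.3   1.99  0.32  0.57  0.81]
```

>>> play_rows(
  increments="-20 0 -10 0 0 0; -35 0 -10 0 0 0; -42 0 10 0 0 0; -48 0 36 0 0 0; -48 0 36 0 0 0; -41 0 37 0 0 0; -34 0 39 0 0 0; -30 0 41 0 0 0",
)

```text
t: 10.45
position: [0.507, -0.1582, 0.0791]
eef_rot: [-0.002, 0.984, 0.022, 0.175]
contact_force: [0.3, 0.3, 1.4]
width: 0.0007
grip_force: 0.0
```

```bash
python3 -c "
from h import *
tip(); flag('t5'); rows([lipc(t,20,h=8,r=62,a0=160) for t in (0,3,6,10,15,20,25,30,35,40)])"
```

```text
t 10.45 tip [-65.7  -0.8  17. ] F [0.27 0.29 1.36] w 0.0007493094681227119
green 572 [[-46.0, -24.0, -1.0], [-26.0, 0.0, 3.0], [-7.0, 24.0, 7.0]]
red 0 
0.1 -0.8 -1.7 0.0 -0.1 0.5; 2.3 -0.8 -4.1 0.0 -0.1 0.5; 4.6 -0.8 -6.5 0.0 -0.1 0.5; 7.8 -0.7 -9.3 0.0 -0.1 0.5; 12.1 -0.7 -12.6 0.0 -0.1 0.5; 16.7 -0.7 -15.5 0.0 -0.1 0.5; 21.5 -0.6 -18.0 0.0 -0.1 0.5; 26.5 -0.6 -20.1 0.0 -0.1 0.5; 31.6 -0.5 -21.7 0.0 -0.1 0.5; 36.9 -0.5 -22.8 0.0 -0.1 0.5
```

>>> play_rows(
  increments="3 0 -1 0 0 0; 6 0 -3 0 0 0; 9 0 -6 0 0 0; 12 0 -9 0 0 0; 16 0 -12 0 0 0; 20 0 -15 0 0 0",
)

```text
t: 11.0
position: [0.5191, -0.1571, 0.099]
eef_rot: [-0.003, 0.985, 0.022, 0.173]
contact_force: [0.4, -0.9, 0.5]
width: 0.0004
grip_force: 0.3
```

```bash
python3 -c "
from h import *
tip(); flag('t6'); p,d=robot.grab_frame('side'); save('side6',cv2.resize(p[200:350,250:400],None,fx=4,fy=4))"
```

```text
t 11.0 tip [-53.6  -0.2  36.8] F [ 0.4  -0.94  0.51] w 0.00042758169162975283
green 474 [[-38.0, -25.0, 4.0], [-22.0, 0.0, 12.0], [-6.0, 25.0, 20.0]]
red 0
```

View pics/side6.png

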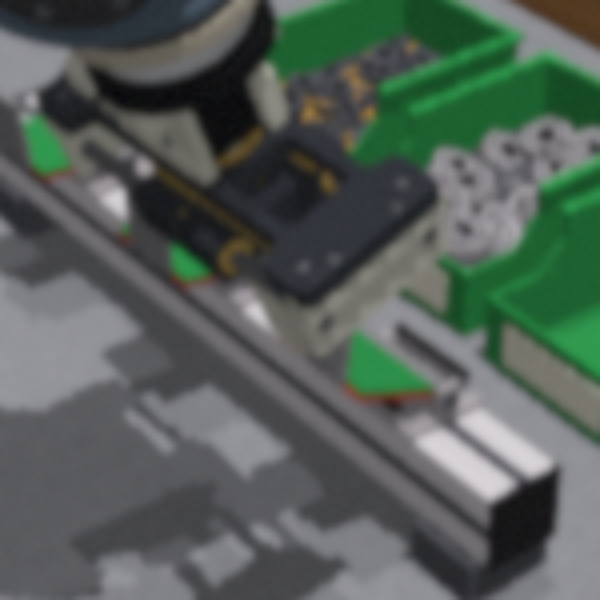

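The side crop shows the right flag lifting, at (385,370), to about 27°. Pushing works, so I continue along the arc.

```bash
python3 -c "
from h import *
rows([lipc(t,20,h=8,r=60.6,a0=166) for t in (33,39,45,51,57,63,69,75)])"
```

```text
5.4 -0.3 -2.7 0.0 -0.1 0.4; 11.4 -0.3 -4.9 0.0 -0.1 0.4; 17.5 -0.2 -6.4 0.0 -0.1 0.4; 23.8 -0.2 -7.3 0.0 -0.1 0.4; 30.1 -0.1 -7.5 0.0 -0.1 0.4; 36.5 -0.1 -7.0 0.0 -0.1 0.4; 42.7 -0.1 -5.9 0.0 -0.1 0.4; 48.8 -0.0 -4.2 0.0 -0.1 0.4
```

>>> play_rows(
  increments="6 0 -3 0 0 0; 12 0 -5 0 0 0; 18 0 -6 0 0 0; 24 0 -7 0 0 0; 30 0 -7 0 0 0; 37 0 -7 0 0 0; 43 0 -6 0 0 0; 49 0 -4 0 0 0",
)

```text
t: 11.77
position: [0.5646, -0.1552, 0.1194]
eef_rot: [-0.003, 0.985, 0.022, 0.174]
contact_force: [-0.5, 1.1, 6.4]
width: 0.0004
grip_force: 2.9
```

```bash
cat >> h.py <<'E'
def wr():
    p,d=robot.grab_frame('wrist'); c=robot.get_calibration('wrist'); q=W.inv().apply(pts(c,d).reshape(-1,3)-H)*1e3
    m=(abs(q[:,1])<28)&(abs(q[:,0])<75)&(q[:,2]>8)&(q[:,2]<75); hsv=cv2.cvtColor(p,cv2.COLOR_RGB2HSV).reshape(-1,3)
    for nm,k in(("side y20-28",m&(abs(q[:,1])>20)),("lip",m&(abs(q[:,1])<17))):
        print(nm,k.sum(), [(int(x),*np.percentile(q[k&(abs(q[:,0]-x)<5),2],[10,50,90]).round().tolist()) for x in range(-60,70,10) if (k&(abs(q[:,0]-x)<5)).sum()>8])
E
python3 -c "
from h import *
tip(); flag('t7'); wr()
rows([lipc(t,20,h=8,r=60.6,a0=166) for t in (80,85,90,95)])"
```

```text
t 11.77 tip [-8.   0.  57.3] F [-0.52  1.11  6.45] w 0.0004442558868485491
green 0 
red 7 [[-18.0, 18.0, -13.0], [-18.0, 21.0, 44.0], [-17.0, 26.0, 47.0]]
side y20-28 571 [(-10, 22.0, 28.0, 35.0), (0, 9.0, 14.0, 19.0)]
lip 4720 [(-20, 48.0, 50.0, 51.0), (-10, 54.0, 73.0, 75.0), (0, 61.0, 63.0, 71.0), (10, 65.0, 68.0, 71.0), (20, 69.0, 70.0, 71.0)]
4.5 0.0 0.9 -0.0 -0.0 0.4; 9.2 0.1 3.3 -0.0 -0.0 0.4; 13.7 0.1 6.0 -0.0 -0.0 0.4; 18.0 0.1 9.2 -0.0 -0.0 0.4
```

>>> play_rows(
  increments="5 0 -1 0 0 0; 10 0 1 0 0 0; 15 0 4 0 0 0; 20 0 7 0 0 0; 20 0 7 0 0 0",
)

```text
t: 12.28
position: [0.5856, -0.1542, 0.1189]
eef_rot: [-0.003, 0.985, 0.022, 0.174]
contact_force: [0.0, 0.6, 0.8]
width: 0.0003
grip_force: 0.0
```

```bash
python3 -c "
from h import *
tip(); flag('t8'); wr();print(robot.state()['q'].round(2))
rows([lipc(t,20,h=8,r=60.6,a0=166) for t in (100,105,110,115)])"
```

```text
t 12.28 tip [13.1  0.2 56.8] F [0.02 0.62 0.79] w 0.00026927027088104205
green 0 
red 0 
side y20-28 0 []
lip 4461 [(0, 52.0, 53.0, 55.0), (10, 57.0, 73.0, 75.0), (20, 59.0, 61.0, 70.0), (30, 61.0, 63.0, 64.0), (40, 62.0, 63.0, 64.0)]
[-0.41  0.41  1.85  0.27  0.59  0.92]
3.5 0.5 5.4 -0.1 0.1 0.4; 7.2 0.5 9.2 -0.1 0.1 0.4; 10.5 0.6 13.4 -0.1 0.1 0.4; 13.4 0.6 17.8 -0.1 0.1 0.4
```

The lip now runs from (0,53) to (40,63), so the flag is upright at about 90°. I lift off, straighten the tool and push the red face.

```bash
cat >> h.py <<'E'
def red(th,r=40,h=8):
    a=np.radians(180-th); b=np.radians(90-th)
    return (r*np.cos(a)-2.5*np.cos(b)-h, r*np.sin(a)-2.5*np.sin(b),0)
E
python3 -c "
from h import *
rows([(8,76,15),(-10,80,10),(-28,76,5),(-28,55,0),(-24,40,0)])
rows([red(t) for t in (90,96,102,108,114,120,126,132)],base=(-24,40,0))"
```

```text
1.3 0.5 -19.8 -0.0 -4.9 0.4; -15.9 0.3 -29.9 -0.0 -9.9 0.4; -35.8 0.2 -32.6 0.0 -14.9 0.4; -44.6 0.1 -13.3 0.0 -19.9 0.4; -45.9 0.1 2.1 0.0 -19.9 0.4
13.5 0.0 0.0 0.0 0.0 0.0; 17.7 0.0 -0.0 0.0 0.0 0.0; 21.9 0.0 0.4 0.0 0.0 0.0; 26.0 0.0 1.2 0.0 0.0 0.0; 30.0 0.0 2.4 0.0 0.0 0.0; 33.8 0.0 4.1 0.0 0.0 0.0; 37.5 0.0 6.2 0.0 0.0 0.0; 40.9 0.0 8.6 0.0 0.0 0.0
```

>>> play_rows(
  increments="1 0 -20 0 -5 0; -16 0 -30 0 -10 0; -36 0 -33 0 -15 0; -45 0 -13 0 -20 0; -46 0 2 0 -20 0; -46 0 2 0 -20 0; -46 0 2 0 -20 0",
)

```text
t: 12.97
position: [0.5415, -0.1558, 0.1009]
eef_rot: [0.001, 1.0, 0.022, -0.001]
contact_force: [1.3, -1.5, 0.3]
width: 0.0007
grip_force: 0.0
```

```bash
python3 -c "
from h import *
tip(); flag('t9'); wr()
rows([red(t) for t in (90,97,104,111,118,125,132,139)])"
```

```text
t 12.97 tip [-24.6   0.3  39.9] F [ 1.35 -1.48  0.35] w 0.0007438479470011155
green 0 
red 0 
side y20-28 1434 [(0, 19.0, 44.0, 52.0)]
lip 12030 [(-20, 48.0, 58.0, 67.0), (0, 52.0, 54.0, 55.0), (10, 55.0, 57.0, 58.0), (20, 59.0, 60.0, 61.0), (30, 62.0, 63.0, 64.0), (40, 62.0, 64.0, 65.0)]
13.6 -0.0 1.2 0.1 -0.0 0.4; 18.5 -0.0 1.2 0.1 -0.0 0.4; 23.4 0.0 1.8 0.1 -0.0 0.4; 28.1 0.1 3.0 0.1 -0.0 0.4; 32.7 0.1 4.8 0.1 -0.0 0.4; 37.0 0.1 7.1 0.1 -0.0 0.4; 41.0 0.1 9.9 0.1 -0.0 0.4; 44.7 0.2 13.1 0.1 -0.0 0.4
```

Flag upright, finger behind its red face. Next I push it over.

>>> play_rows(
  increments="14 0 1 0 0 0; 19 0 1 0 0 0; 24 0 2 0 0 0; 28 0 3 0 0 0; 33 0 5 0 0 0; 37 0 7 0 0 0; 41 0 10 0 0 0; 45 0 13 0 0 0",
)

```text
t: 13.73
position: [0.5873, -0.1541, 0.0881]
eef_rot: [0.001, 1.0, 0.022, -0.0]
contact_force: [-0.3, -0.1, 0.4]
width: 0.0002
grip_force: 0.3
```

```bash
python3 -c "
from h import *
tip(); wr()
rows([red(t) for t in (145,151,157,163,169,175,180,184)])"
```

```text
t 13.73 tip [21.2  0.3 27.1] F [-0.25 -0.13  0.39] w 0.000209438586650627
side y20-28 1767 [(10, 15.0, 15.0, 16.0), (20, 16.0, 20.0, 23.0), (30, 25.0, 28.0, 31.0), (40, 30.0, 32.0, 34.0)]
lip 11192 [(10, 9.0, 12.0, 15.0), (20, 17.0, 21.0, 23.0), (30, 28.0, 38.0, 58.0), (40, 30.0, 32.0, 34.0), (50, 23.0, 26.0, 29.0), (60, 16.0, 19.0, 22.0)]
1.9 0.4 1.5 0.1 0.1 0.4; 4.3 0.4 4.9 0.1 0.1 0.4; 6.4 0.4 8.5 0.1 0.1 0.4; 8.1 0.4 12.4 0.1 0.1 0.4; 9.3 0.4 16.4 0.1 0.1 0.4; 10.2 0.4 20.5 0.1 0.1 0.4; 10.6 0.4 24.0 0.1 0.1 0.4; 10.6 0.4 26.8 0.1 0.1 0.4
```

>>> play_rows(
  increments="2 0 2 0 0 0; 4 0 5 0 0 0; 6 0 9 0 0 0; 8 0 12 0 0 0; 9 0 16 0 0 0; 10 0 20 0 0 0; 10.5 0 23 0 0 0; 10.5 0 25 0 0 0",
)

```text
t: 14.45
position: [0.5976, -0.1537, 0.0631]
eef_rot: [0.001, 1.0, 0.022, -0.0]
contact_force: [-3.0, 1.1, 17.6]
width: 0.0002
grip_force: 8.8
```

```bash
cat >> h.py <<'E'
def red_angle():
    p,d=robot.grab_frame('wrist'); c=robot.get_calibration('wrist'); q=W.inv().apply(pts(c,d).reshape(-1,3)-H)*1e3
    hsv=cv2.cvtColor(p,cv2.COLOR_RGB2HSV).reshape(-1,3)
    k=(abs(q[:,1])<28)&(q[:,0]>5)&(q[:,0]<60)&(q[:,2]>-30)&(q[:,2]<45)&((hsv[:,0]<10)|(hsv[:,0]>170))&(hsv[:,1]>120)
    f=np.polyfit(q[k,0],q[k,2],1); print("red n",k.sum(),"x",np.percentile(q[k,0],[2,98]).round(),"slope deg",np.degrees(np.arctan(f[0])).round(1),"z0",f[1].round(1))
E
python3 -c "
from h import *
tip(); red_angle()"
```

```text
t 14.45 tip [31.5  0.3  2.1] F [-3.05  1.12 17.57] w 0.00020629726356502466
red n 5161 x [30. 50.] slope deg -1.5 z0 4.5
```

The flag is pressed onto its stop, flat at 17.6 N. I retreat straight up and check.

>>> play_rows(
  increments="0 0 -10 0 0 0; 0 0 -30 0 0 0; 0 0 -60 0 0 0; -20 0 -90 0 0 0; -40 0 -120 0 0 0; -60 0 -140 0 0 0; -60 0 -140 0 0 0; -60 0 -140 0 0 0",
)

```text
t: 15.17
position: [0.5377, -0.1563, 0.2051]
eef_rot: [0.001, 1.0, 0.022, 0.001]
contact_force: [0.3, -0.0, -0.0]
width: 0.0004
grip_force: 0.0
```

```bash
python3 -c "
from h import *
tip(); red_angle(); p,d=robot.grab_frame('side'); save('end',p); print(np.abs(robot.state()['dq']).max())"
```

```text
t 15.17 tip [-28.4  -0.  144.1] F [ 0.27 -0.02 -0.02] w 0.0004163026178824004
red n 5163 x [ 6. 49.] slope deg -0.2 z0 1.8
0.023100700502261907
```

View pics/end.png

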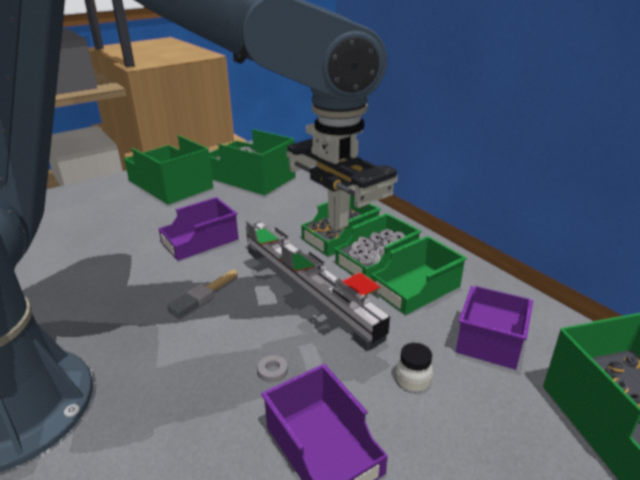

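The end view shows the right flag flat and red at (362,286) in front of the empty bin. The other two flags are still green at (265,237) and (302,261), the bystanders are where they were, and the arm is clear. I hand it in.

```bash
python3 -c "
from station import robot
print(robot.sign_off())"
```

```text
the job is handed in; nothing more can be done
None
```

I pushed the right (−y) flag, the one in front of the empty bin, over until it lies flat showing red (measured within about 1° of flat); the other two flags still show green, nothing else was visibly moved, and I handed the job in at about 15 s (the sign-off returned no verdict).

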